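Put the oiling rod back in its slim vial

ROBOT

A 6-joint arm with a two-finger parallel gripper is mounted at the origin on the work surface. World frame = base frame: x ahead of the robot, y to its left, z up, the work surface at z = 0. Lengths are in m, angles in rad, forces in N, time in s.
With the tool pointing down it reaches from about 0.35 to 0.975 m from the base axis. Payload 4.9 kg.
Tool frame: the origin (TCP) lies midway between the tips of the shut fingers; the grasp point (between the pads) lies 19 mm behind it (ctrl.hold_point_z is the distance from the TCP to the grasp point, in m); z points along the fingers, y is the line along which they close (so a half turn about z gives the same grasp; the last joint's range is limited). The gripper opens to 85 mm and grips with 20 to 120 N. Pads are 22 mm wide; open, the fingers measure 114 mm over their backs; the gripper's body (76 mm by 85 mm) begins 54 mm behind the grasp point. The pads swing forward as they close: fully open they stand 13 mm farther back than shut.
Start: joints at [-1.232, 0.053, 1.613, -0, 1.476, -0.119], TCP at [0.276, -0.561, 0.231] pointing down, gripper open.
Joint ranges: [-3.01, 3.01], [-1.01, 2.22], [0.06, 2.58], [-1.02, 4.17], [0.09, 2.62], [-3.14, 3.14]. Speed limits (rad/s): [2.57, 2.57, 3.14, 3.14, 3.14, 3.14].

INTERFACE

Orientations are given as a rotation vector (axis times angle).
In Python, from station import status, viewer, finish_job, ctrl gives the robot as it stands.
- The arm moves only by the shell command python3 -m jog 'ROWS' [FORCE]. ROWS is JSON, a list of rows, each a list of 7 numbers: the turn, a rotation vector about the tool's x, y, z each as a share of 5 degrees, from -1 to 1, then the shift along the tool's x, y, z each as a share of 30 mm, from -1 to 1, then the opening, from -1 (shut) to 1 (fully open). A call has 1 to 5 rows; each row shifts and turns the commanded pose from where the row before left it, along the tool's axes as they then stand; what a row does not reach is not made up. A row lasts 1/8 s, in which the tool goes at most 62.5 mm and 10.7 degrees, less where a joint would pass 70% of its speed; a pose out of reach is approached as far as the arm can. A call with a number of a shift or a turn outside -1 to 1 is refused whole. A call with a gripper value outside its range is refused whole. The fingers move at their own pace and stop on an object; FORCE is the grip in N (left out, the last holds). Time passes only in rows, so rows that do not move let the fingers close. It gives the time, the measured TCP pose, the force, the opening and the grip force at its end, in the units of the state.
- status.get_obs(): the state, without advancing time (a new reading comes with each control period).
- viewer.get_image(name): name is "side" or "top" or "wrist"; returns a dict with "img" (400x640x3 uint8, red, green, blue), "fovy" (degrees; the focal length in pixels is half the picture's height over the tangent of half this angle, whatever the lens; pixels are square), "cx", "cy" (the principal point, pixels), "rvec" (rotation vector, rad) and "tvec" (3), from world to camera coordinates, as OpenCV has them. Camera axes: x right, y down, z forward; pixel columns grow to the right and rows downward; lengths in m; the calibration is good to about 2 mm. A picture is of the moment at which its call begins. There is no depth.
- finish_job(): hands the job in; it is judged then, once.
The state is a dict: "t": time; "q": joint angles; "dq": joint speeds; "effort": joint torques, N m; "tool_pos": TCP position; "tool_rot": TCP orientation; "contact_force": force on the tool from outside, world axes, zero at the start; "wrist_torque": the same for the moment, N m; "opening": finger opening in m; "grip_force": force on a finger pad.
Only numpy, scipy, OpenCV 4.12 (cv2) and the standard library are available. Lean on these libraries where they do the work, as an engineer would, in place of code of your own. Each camera call takes 0.05 s, during which the arm holds its last target. There are 200 camera calls.

TASK

The oiling rod with the plain round wooden grip has been left standing in the oak rack. Lift it out and put it away in the slim vial: push it gently all the way down, driving the stiff dust plug down ahead of it, until its collar sits on the rim, and let go. Do not lean hard on the thin vial, and leave everything else standing where it is.

Things in the scene. Friction and masses are not known exactly. Their poses are not given: they have to be found in the camera images.
- oil_rod: the oiling rod, upright in one of the rack's two holes at first: steel shaft 6 mm in diameter with rounded end, 58 mm long below a flat collar (24 mm diameter, 4 mm thick) that rests on the rack; above the collar a plain round wooden grip, 16 mm diameter, 38 mm tall. 40 g. Origin: centre of the collar's underside; z up along the rod to the grip.
- rod_tip (a point): lower end of the oiling rod's shaft, 58 mm below the collar's underside
- vial: the slim vial: white plastic tube, 20 mm outside diameter, flared to 27 mm at the rim, 85 mm tall, its rim a soft rubber bead that yields up to 3 mm (4 N per mm), on a round foot 48 mm across screwed to the top (it cannot move). Thin: it stands a push of up to about 25 N. Origin: centre of the foot's underside; z up.
- vial_mouth (a point): centre of the slim vial's mouth at rim level, 85 mm above the surface. The mouth is 16 mm wide, narrowing within 11 mm to a 9 mm bore, deep enough for the whole shaft. A captive dust plug, at first 22 to 30 mm below the rim, slides down stiffly ahead of the rod (about 3 N) and stays where it is pushed.
- rack: fixed oak rack, 170 (x) by 200 (y) mm. Its +y part, 60 mm wide, is a drilled block 66 mm high with two 10 mm holes at x = -50 and +50, y = 60 mm: one holds the oiling rod, the other the T-driver. Its -y part is 45 mm high with two slots along x holding curved track pieces on edge, up to 77 mm above the surface. Origin: centre of the underside; z up.
- t_driver: driver standing in the rack's other hole: same shaft, small collar, but a T-shaped wooden cross handle 44 mm long and 14 mm thick, 35 mm above the block at its top. Leave it. Origin: centre of its collar's underside.
- jar: loose white plastic jar, as tall as the vial (85 mm) but wide, 52 mm across with a 42 mm mouth; not the vial. Origin: centre of its underside.
- pier: loose orange bridge pier, 55 x 60 mm, 77 mm high. Origin: centre of its underside.
- shunter: loose black rubber-wheeled shunter engine, 93 mm long, 38 mm wide, 61 mm high, length along its x. Origin: centre, at wheel-bottom height.
- tender: loose green open-topped tender, 70 x 38 mm, 47 mm high, length along its x. Origin: centre, at wheel-bottom height.
- track0: curved wooden track piece standing on edge in the rack's inner slot; origin near the middle of its lower edge line
- track1: curved wooden track piece standing on edge in the rack's outer slot; origin near the middle of its lower edge line
Things that resemble listed ones, but are neither listed nor needed, are in the scene too. What is shaped like the vial but purple is not meant. What is shaped like the oil_rod but red is not meant.

How it is judged:
On the way, in this order (a step that is already met when the one before it is completed fails the run):
1. the oiling rod is lifted clear of the rack (height (world z) of rod_tip above 0.07 m), for 0.1 s.
2. the rod's tip is inside the slim vial's bore (horizontal distance between rod_tip and vial_mouth below 0.006 m and height (world z) of rod_tip below 0.07 m), for 0.1 s.
At the end, for the whole second after the job is handed in: The oiling rod stands at rest and upright (within 0.1 rad) in the slim vial, tip and collar within 5 mm of its axis, the collar's underside within 3 mm of the rim; released (z of oil_rod in the frame of vial_mouth between -0.003 and 0.003 m and horizontal distance between each of oil_rod, rod_tip and vial_mouth below 0.005 m and angle between oil_rod's own z axis and vertical below 0.1 rad and linear speed of oil_rod below 0.01 m/s); the robot touches nothing.
It fails at once if another loose thing (T-driver, jar, pier, shunter, tender or a track piece) is shifted by more than 30 mm (distance of any of t_driver, jar, pier, shunter, tender, track0, track1 from where it was at the start of the episode above 0.03 m).
It fails at once if the rod presses on the slim vial with more than 25 N (contact force between oil_rod and vial above 25 N).
It also fails if it takes over 45 s, if anything falls off the work surface, if the arm or the gripper's body presses on something with over 40 N, if the wrist force passes 120 N, or if a joint passes its speed limit or range.

## Working session

There is one attempt and no reset: what is moved stays moved. The work goes in short steps, Python scripts to look and compute and a shell command to move; the robot and the scene stay as the last step left them, time stands still between calls to the robot, and variables do not carry over. Pictures are saved under pics/ and viewed, at most 10 in all, crops included, and the job is handed in when it is done.

```bash
mkdir -p pics; ls
cat > h.py <<'E'
import numpy as np, cv2, pickle
from station import status, viewer, ctrl
def cam(d):
    f=200/np.tan(np.radians(d['fovy'])/2)
    R=cv2.Rodrigues(np.array(d['rvec'],float))[0]; t=np.array(d['tvec'],float).ravel()
    return f,R,t,d['cx'],d['cy']
def snap(name,out):
    d=viewer.get_image(name); cv2.imwrite(f'pics/{out}.png',d['img'][:,:,::-1]); pickle.dump(d,open(f'pics/{out}.pkl','wb')); return d
def ld(out): return pickle.load(open(f'pics/{out}.pkl','rb'))
def ray(d,u,v):
    f,R,t,cx,cy=cam(d); return -R.T@t, R.T@np.array([(u-cx)/f,(v-cy)/f,1])
def onz(d,u,v,z):
    o,r=ray(d,u,v); return o+r*(z-o[2])/r[2]
def proj(d,p):
    f,R,t,cx,cy=cam(d); q=R@np.array(p)+t; return np.array([cx+f*q[0]/q[2],cy+f*q[1]/q[2]])
def tri(obs):
    A=np.zeros((3,3));b=np.zeros(3)
    for d,u,v in obs:
        o,r=ray(d,u,v); r=r/np.linalg.norm(r); P=np.eye(3)-np.outer(r,r); A+=P;b+=P@o
    p=np.linalg.solve(A,b); return p,[np.round(proj(d,p)-[u,v],1).tolist() for d,u,v in obs]
E
python3 - <<'E'
from h import *
for n in ('top','side','wrist'):
    d=snap(n,n+'0'); o,_=ray(d,0,0); print(n,d['fovy'],o.round(3),cam(d)[1].round(2).tolist())
print(status.get_obs(),ctrl.hold_point_z)
E
```

```text
pics
top 55.77058771672418 [0.47  0.021 0.836] [[-0.01, -1.0, -0.02], [-0.99, 0.01, -0.1], [0.1, 0.02, -0.99]]
side 57.18837259796284 [0.209 0.536 0.506] [[-0.82, -0.57, 0.01], [-0.32, 0.44, -0.84], [0.48, -0.69, -0.55]]
wrist 71.90937547567181 [ 0.348 -0.525  0.373] [[0.44, -0.9, -0.0], [-0.85, -0.42, 0.31], [-0.28, -0.13, -0.95]]
{'t': 0.15, 'q': array([-1.23200576e+00,  5.32392072e-02,  1.61400266e+00, -2.37437080e-05,
        1.47601131e+00, -1.18988965e-01]), 'dq': array([ 6.20283269e-05, -2.58421216e-03, -3.00410811e-03, -1.78462034e-04,
        4.57126484e-04, -3.11129250e-03]), 'effort': array([ 1.47375107e-03, -3.94241595e+01, -3.70721984e+01, -1.15268742e-05,
        4.69823790e-03,  5.83268303e-06]), 'tool_pos': array([ 0.27605637, -0.56017171,  0.23030999]), 'tool_rot': array([-3.05805071e+00, -7.12445577e-01,  3.22815321e-04]), 'contact_force': array([-0.3041355 ,  0.82236158, -0.90985255]), 'wrist_torque': array([-0.01008681,  0.06235933, -0.01557891]), 'grip_force': 0.0, 'opening': 0.08571816325050682} 0.0187
```

View pics/top0.png

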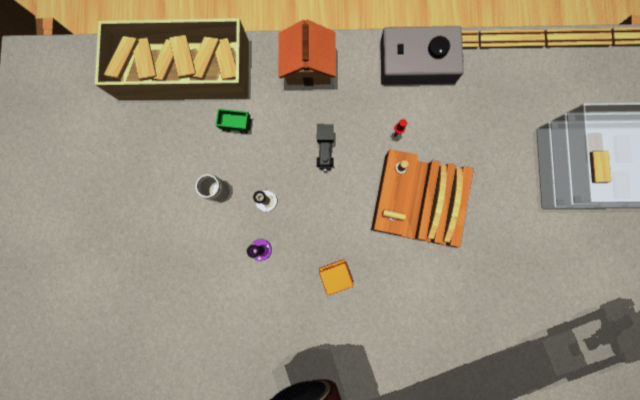

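View pics/side0.png

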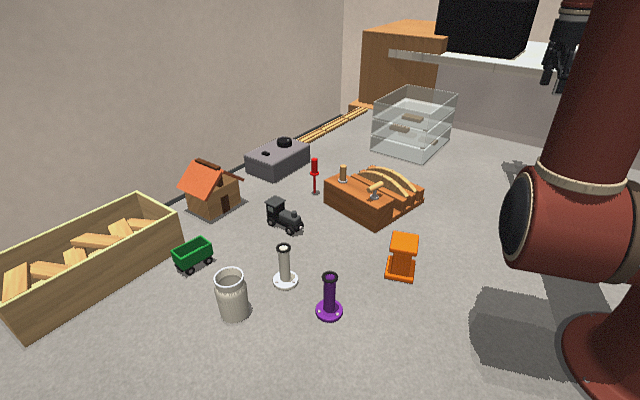

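Top view: rod grip at about (403,166), T-driver handle at (394,215), white vial mouth at (262,197), purple decoy at (255,250), red decoy at (400,127). The side view shows the rod at (343,173) and the vial rim at (284,248). I'll enlarge these regions next.

Run:
```python
from h import *
t=ld('top0');s=ld('side0')
def crop(d,u,v,w=25,k=8): return cv2.resize(d['img'][v-w:v+w,u-w:u+w,::-1],None,fx=k,fy=k,interpolation=cv2.INTER_CUBIC)
a=np.hstack([cv2.resize(crop(t,400,172),(300,300)),cv2.resize(crop(s,345,180),(300,300))])
b=np.hstack([cv2.resize(crop(t,262,197),(300,300)),cv2.resize(crop(s,284,265),(300,300))])
cv2.imwrite('pics/c.png',np.vstack([a,b]))
print(onz(t,403,166,.108),onz(t,262,197,.085),onz(t,265,202,0),onz(t,394,215,.1))
print(tri([(t,403,165),(s,343,166)]),tri([(t,262,197),(s,284,247)]))
```

```text
[ 0.60873576 -0.12033555  0.108     ] [0.55329078 0.15884597 0.085     ] [0.55139704 0.16757702 0.        ] [ 0.51387665 -0.10163726  0.1       ]
(array([ 0.61116649, -0.12101965,  0.10507999]), [[0.0, 0.1], [-0.1, -0.0]]) (array([0.55450917, 0.16041806, 0.07811316]), [[-0.2, -0.2], [0.3, 0.1]])
```

View pics/c.png

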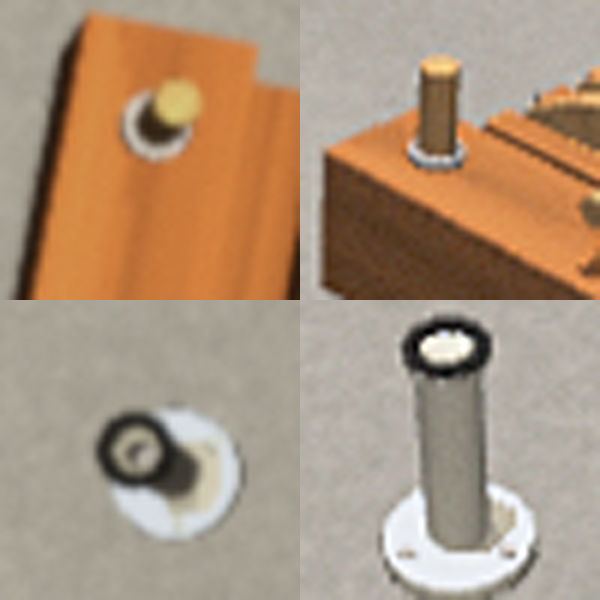

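Crops: grip top at top-view (403.7,163) and side (342.8,165.3). The vial rim is at (259.2,196.3) and (283,247.3), its foot at (266,200.5) and (285,279).

Run:
```python
from h import *
t=ld('top0');s=ld('side0')
for n,a,b in [('grip',(403.7,163.0),(342.8,165.3)),('collar',(400.5,167.3),(342.3,179.8)),('rim',(259.2,196.3),(283,247.3)),('foot',(265.8,200.3),(285,278.7))]:
    p,e=tri([(t,*a),(s,*b)]); print(n,p.round(4),e)
o=status.get_obs(); R=cv2.Rodrigues(o['tool_rot'])[0]; print(R.round(3).tolist())
w=ld('wrist0'); c,_=ray(w,0,0); print('cam in tool',R.T@(c-o['tool_pos']), (R.T@cam(w)[1].T).round(3).tolist())
# rack axes from top: edge
for z,pts in [(.066,[(387,150),(374,231),(416,155)])]:
    for p in pts: print(onz(t,*p,z).round(3))
```

```text
grip [ 0.6142 -0.1229  0.1054] [[0.3, 0.5], [-0.5, -0.1]]
collar [ 0.6136 -0.1236  0.0658] [[0.1, 0.2], [-0.2, -0.0]]
rim [0.5546 0.1649 0.0807] [[0.2, 0.3], [-0.4, -0.1]]
foot [0.5544 0.1649 0.0036] [[0.1, 0.2], [-0.3, -0.0]]
[[0.897, 0.442, -0.001], [0.442, -0.897, 0.002], [0.0, -0.002, -1.0]]
cam in tool [ 0.08017099 -0.00018701 -0.14262196] [[0.0, -0.951, -0.309], [1.0, 0.001, -0.001], [0.001, -0.309, 0.951]]
[ 0.651 -0.097  0.066]
[ 0.484 -0.066  0.066]
[ 0.639 -0.156  0.066]
```

```bash
python3 -m jog '[[0,0,0,1,-0.49,0,0.2],[0,0,0,1,-0.49,0,0.2],[0,0,0,1,-0.49,0,0.2],[0,0,0,1,-0.49,0,0.2],[0,0,0,1,-0.49,0,0.2]]' 30
python3 -m jog '[[0,0,0,1,-0.49,0,0.2],[0,0,0,1,-0.49,0,0.2],[0,0,0,1,-0.49,0,0.2],[0,0,0,1,-0.49,0,0.2],[0,0,0,1,-0.49,0,0.2]]'
python3 -m jog '[[0,0,0,1,-0.49,0,0.2],[0,0,0,1,-0.49,0,0.2],[0,0,0,1,-0.49,0,0.2],[0,0,0,1,-0.49,0,0.2],[0,0,-1,0,0,0,0.2]]'
python3 -m jog '[[0,0,-1,0,0,0,0.2],[0,0,-1,0,0,0,0.2],[0,0,-1,0,0,0,0.2],[0,0,-1,0,0,0,0.2],[0,0,-1,0,0,0,0.2]]'
python3 -m jog '[[0,0,-1,0,0,0,0.2],[0,0,-1,0,0,0,0.2],[0,0,-1,0,0,0,0.2],[0,0,-1,0,0,0,0.2],[0,0,0,0,0,0,0.2]]'
python3 -m jog '[[0,0,0,0,0,0,0.2]]'
```

```text
t: 0.78
tool_pos: [0.3787, -0.4273, 0.2309]
tool_rot: [-3.059, -0.713, 0.0]
contact_force: [0.0, 0.7, -0.4]
opening: 0.0515
grip_force: 0.0
t: 1.4
tool_pos: [0.4808, -0.2951, 0.2309]
tool_rot: [-3.059, -0.713, 0.001]
contact_force: [-0.0, 0.2, 0.7]
opening: 0.0512
grip_force: 0.0
t: 2.02
tool_pos: [0.5628, -0.1884, 0.2308]
tool_rot: [-3.023, -0.854, 0.001]
contact_force: [0.5, -0.5, 0.2]
opening: 0.051
grip_force: 0.0
t: 2.65
tool_pos: [0.5618, -0.1903, 0.2308]
tool_rot: [-2.768, -1.484, 0.001]
contact_force: [-0.1, -0.5, 0.4]
opening: 0.0512
grip_force: 0.0
t: 3.28
tool_pos: [0.5618, -0.1903, 0.2309]
tool_rot: [-2.472, -1.937, 0.001]
contact_force: [0.4, 0.2, -0.5]
opening: 0.0512
grip_force: 0.0
t: 3.4
tool_pos: [0.5619, -0.1903, 0.2311]
tool_rot: [-2.473, -1.937, 0.0]
contact_force: [-0.5, 1.2, -0.7]
opening: 0.0509
grip_force: 0.0
```

```bash
python3 -m jog '[[0,0,0,0.86,0.39,0,0.2],[0,0,0,0.86,0.39,0,0.2],[0,0,0,0.86,0.39,0,0.2],[0,0,0,0,0,0,0.2]]'
python3 - <<'E'
from h import *
w=snap('wrist','w1'); 
for p in [(.614,-.123,.108),(.614,-.123,.066)]: print(proj(w,p))
o=status.get_obs(); print(o['tool_pos'],cv2.Rodrigues(o['tool_rot'])[0].round(3).tolist())
E
```

```text
t: 3.9
tool_pos: [0.6151, -0.1223, 0.2311]
tool_rot: [-2.47, -1.941, 0.0]
contact_force: [-0.4, -0.4, -0.3]
opening: 0.0512
grip_force: 0.0
[317.17233677 195.67354798]
[317.36820473 185.0638749 ]
[ 0.61460354 -0.12314598  0.2310631 ] [[0.237, 0.971, -0.001], [0.971, -0.237, -0.0], [-0.0, -0.001, -1.0]]
```

View pics/w1.png

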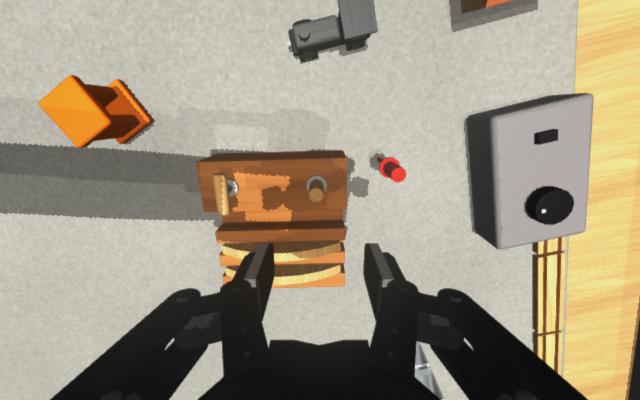

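The wrist view shows the grip top at (317,194) and the collar at (316,184). Both are within about 1 px of prediction, so the TCP is over the rod. Descending and gripping.

```bash
python3 -m jog '[[0,0,0,0,0,1,0.2],[0,0,0,0,0,1,0.2],[0,0,0,0,0,1,0.2],[0,0,0,0,0,1,0.2],[0,0,0,0,0,0.6,0.2]]'
python3 -m jog '[[0,0,0,0,0,0.5,0.2],[0,0,0,0,0,0,0.2],[0,0,0,0,0,0,-1],[0,0,0,0,0,0,-1],[0,0,0,0,0,0,-1]]' 30
python3 -m jog '[[0,0,0,0,0,0,-1],[0,0,0,0,0,0,-1],[0,0,0,0,0,0,-1]]'
```

```text
t: 4.58
tool_pos: [0.6132, -0.1242, 0.0914]
tool_rot: [-2.472, -1.936, 0.003]
contact_force: [-0.8, -0.6, 0.5]
opening: 0.0514
grip_force: 0.0
t: 5.2
tool_pos: [0.6148, -0.1236, 0.0796]
tool_rot: [2.471, 1.939, 0.0]
contact_force: [-3.0, 0.8, 4.5]
opening: 0.0152
grip_force: 29.6
t: 5.58
tool_pos: [0.6148, -0.1237, 0.0796]
tool_rot: [2.471, 1.939, 0.0]
contact_force: [-4.0, 1.7, 6.8]
opening: 0.015
grip_force: 29.7
```

```bash
python3 -m jog '[[0,0,0,0,0,-0.2,-1],[0,0,0,0,0,-0.4,-1],[0,0,0,0,0,-0.8,-1],[0,0,0,0,0,-0.8,-1]]'
python3 -m jog '[[0,0,0,0,0,-0.8,-1],[0,0,0,0,0,-0.8,-1],[0,0,0,0,0,-0.2,-1],[0,0,0,0,0,0,-1]]'
python3 - <<'E'
from h import *
snap('side','s2'); o=status.get_obs(); print(o['tool_pos'],o['opening'])
R=cv2.Rodrigues(o['tool_rot'])[0]; print(R.T@(np.array([.5545,.165,o['tool_pos'][2]])-o['tool_pos'])/.03)
E
```

```text
t: 6.08
tool_pos: [0.6147, -0.1236, 0.1455]
tool_rot: [2.471, 1.939, 0.001]
contact_force: [-0.3, 0.1, 0.1]
opening: 0.0151
grip_force: 29.2
t: 6.58
tool_pos: [0.6147, -0.1236, 0.1986]
tool_rot: [2.471, 1.939, 0.001]
contact_force: [-0.3, -0.6, -0.4]
opening: 0.0151
grip_force: 29.2
[ 0.61420285 -0.1234168   0.19755291] 0.014832718033336226
[ 8.86400929e+00 -4.22098756e+00  5.29313454e-03]
```

```bash
python3 -m jog '[[0,0,0,0.6,-0.29,0,-1],[0,0,0,0.9,-0.43,0,-1],[0,0,0,0.95,-0.45,0,-1],[0,0,0,0.95,-0.45,0,-1],[0,0,0,0.95,-0.45,0,-1]]'
python3 -m jog '[[0,0,0,0.95,-0.45,0,-1],[0,0,0,0.95,-0.45,0,-1],[0,0,0,0.95,-0.45,0,-1],[0,0,0,0.95,-0.45,0,-1],[0,0,0,0.72,-0.35,0,-1]]'
python3 -m jog '[[0,0,0,0,0,0,-1],[0,0,0,0,0,0,-1]]'
python3 - <<'E'
from h import *
s=snap('side','s3'); t=snap('top','t3'); w=snap('wrist','w3'); o=status.get_obs(); p=o['tool_pos'];print(p)
for z in (.126,.184): print([proj(d,[p[0],p[1],z]).round(1).tolist() for d in (s,w)])
print(proj(s,[.5545,.165,.085]).round(1), proj(w,[.5545,.165,.085]).round(1))
def crop(d,u,v,w,k):
    return cv2.resize(d['img'][v-w:v+w,u-w:u+w,::-1],(400,400),interpolation=cv2.INTER_CUBIC)
us,vs=proj(s,[.5545,.165,.1]).astype(int);uw,vw=proj(w,[.5545,.165,.1]).astype(int); print(us,vs,uw,vw)
cv2.imwrite('pics/c3.png',np.hstack([crop(s,us,vs-10,40,5),crop(w,uw,vw,50,4)]))
E
```

```text
t: 7.25
tool_pos: [0.5839, 0.0202, 0.1971]
tool_rot: [-2.47, -1.939, 0.002]
contact_force: [0.3, -0.6, 0.7]
opening: 0.0149
grip_force: 29.2
t: 7.88
tool_pos: [0.5532, 0.1672, 0.1971]
tool_rot: [-2.469, -1.94, 0.003]
contact_force: [0.4, -0.4, -0.4]
opening: 0.0151
grip_force: 29.2
t: 8.12
tool_pos: [0.5543, 0.1651, 0.1976]
tool_rot: [-2.471, -1.94, 0.002]
contact_force: [-0.1, -0.2, -0.0]
opening: 0.0148
grip_force: 29.2
[0.55492336 0.16437726 0.19809391]
[[281.2, 226.6], [318.2, 212.6]]
[[279.3, 198.1], [318.0, 244.8]]
[282.4 245.4] [317.7 197.3]
281 238 317 202
```

View pics/c3.png

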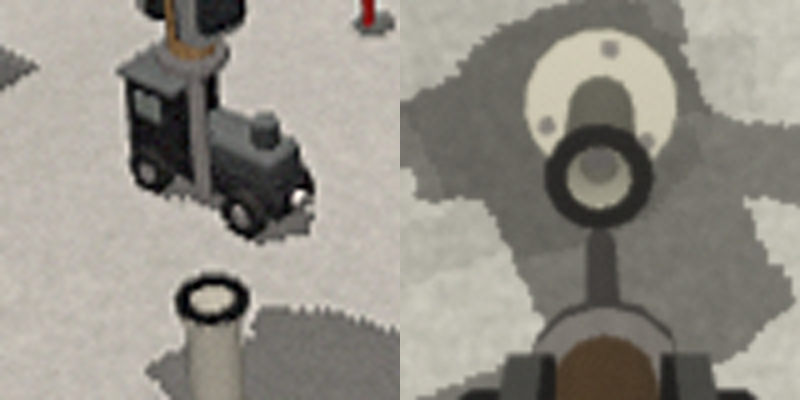

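Side crop: tip at (281.5,227), rim centre at (283,247). Wrist crop: tip at (316.6,210), rim centre at (316.1,195.6). Next I work out the remaining offset.

Run:
```python
from h import *
s=ld('s3');w=ld('w3');t=ld('top0')
a,e=tri([(s,283.0,247.0),(w,316.1,195.6)]);print('rim',a,e)
a2,e=tri([(s,283.0,247.0),(w,316.1,195.6),(t,259.2,196.3)]);print('rim3',a2,e)
b,e=tri([(s,281.4,226.6),(w,316.6,211)]);print('tip',b,e)
# rim with known z, tip below TCP
from scipy.optimize import least_squares
for n,obs,z in (('rim',[(s,283.0,247.0),(w,316.1,195.6)],.085),('tip',[(s,281.4,226.6),(w,316.6,211)],.126)):
    r=least_squares(lambda q:np.concatenate([proj(d,[*q,z])-[u,v] for d,u,v in obs]),[.55,.16]);print(n,r.x,r.fun.round(1))
R=cv2.Rodrigues(status.get_obs()['tool_rot'])[0];print((R.T@(a-b)).round(4),R.round(3).tolist())
```

```text
rim [0.55300909 0.16596859 0.08254291] [[-0.2, 0.1], [-0.1, 0.4]]
rim3 [0.55392197 0.16534771 0.08174102] [[-0.3, 0.1], [0.9, 0.5], [-0.1, 0.6]]
tip [0.55380829 0.16593034 0.12718747] [[-0.3, 0.2], [-0.2, 0.7]]
rim [0.55302382 0.16699044] [-0.7 -0.7 -0.4  0.2]
tip [0.55399105 0.16580246] [-0.3  0.6  0.1  0.3]
[-0.0001 -0.0008  0.0446] [[0.239, 0.971, -0.0], [0.971, -0.239, -0.0], [-0.0, -0.0, -1.0]]
```

```bash
python3 -m jog '[[0,0,0,0,-0.02,0.5,-1],[0,0,0,0,0,0.5,-1],[0,0,0,0,0,0.3,-1],[0,0,0,0,0,0.1,-1],[0,0,0,0,0,0,-1]]'
python3 - <<'E'
from h import *
s=snap('side','s4'); w=snap('wrist','w4')
def crop(d,u,v,w):
    return cv2.resize(d['img'][v-w:v+w,u-w:u+w,::-1],(400,400),interpolation=cv2.INTER_CUBIC)
cv2.imwrite('pics/c4.png',np.hstack([crop(s,283,240,25),crop(w,317,210,40)]))
E
```

```text
t: 8.9
tool_pos: [0.5543, 0.1652, 0.1561]
tool_rot: [-2.472, -1.939, 0.0]
contact_force: [-0.6, -0.8, 0.3]
opening: 0.0152
grip_force: 29.2
```

View pics/c4.png

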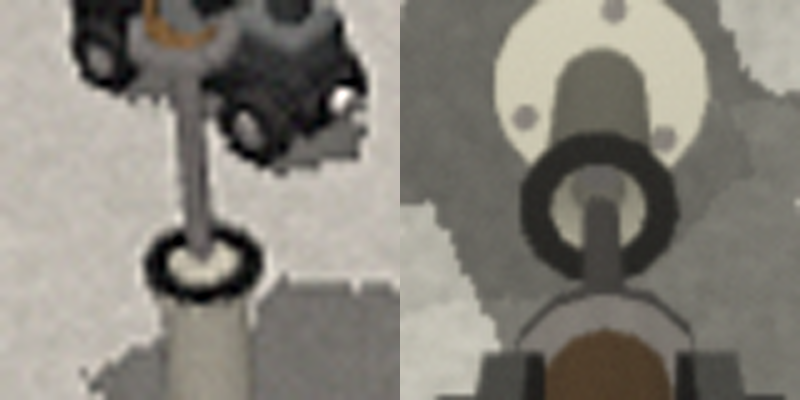

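The tip is at rim level and centred in the mouth: side (203,258) against rim centre (205,265), wrist (600,205) against (600,207). Now pushing in gently.

```bash
python3 -m jog '[[0,0,0,0,0,0.15,-1],[0,0,0,0,0,0.15,-1],[0,0,0,0,0,0.15,-1],[0,0,0,0,0,0,-1]]'
python3 -m jog '[[0,0,0,0,0,0.12,-1],[0,0,0,0,0,0.12,-1],[0,0,0,0,0,0,-1]]'
```

```text
t: 9.5
tool_pos: [0.5539, 0.1651, 0.142]
tool_rot: [-2.471, -1.939, 0.002]
contact_force: [-0.7, -1.0, -1.1]
opening: 0.0152
grip_force: 29.2
t: 9.88
tool_pos: [0.554, 0.1651, 0.1351]
tool_rot: [-2.471, -1.939, 0.001]
contact_force: [0.2, -0.1, -0.6]
opening: 0.0151
grip_force: 29.2
```

```bash
python3 -m jog '[[0,0,0,0,0,0.1,-1],[0,0,0,0,0,0.1,-1],[0,0,0,0,0,0.1,-1]]'
python3 -m jog '[[0,0,0,0,0,0.1,-1],[0,0,0,0,0,0.1,-1],[0,0,0,0,0,0.1,-1]]'
python3 -m jog '[[0,0,0,0,0,0.1,-1],[0,0,0,0,0,0.1,-1],[0,0,0,0,0,0.1,-1]]'
```

```text
t: 10.25
tool_pos: [0.5547, 0.1652, 0.127]
tool_rot: [2.471, 1.939, 0.001]
contact_force: [0.3, 0.2, 2.1]
opening: 0.0154
grip_force: 29.5
t: 10.62
tool_pos: [0.5546, 0.1652, 0.1176]
tool_rot: [2.471, 1.939, 0.001]
contact_force: [0.3, 1.0, 2.4]
opening: 0.0148
grip_force: 29.5
t: 11.0
tool_pos: [0.5544, 0.1652, 0.1085]
tool_rot: [2.472, 1.939, 0.0]
contact_force: [1.3, -0.2, 2.0]
opening: 0.0149
grip_force: 29.4
```

```bash
python3 -m jog '[[0,0,0,0,0,0.07,-1],[0,0,0,0,0,0.07,-1],[0,0,0,0,0,0,-1]]'
python3 -m jog '[[0,0,0,0,0,0.05,-1],[0,0,0,0,0,0.05,-1],[0,0,0,0,0,0,-1]]'
```

```text
t: 11.38
tool_pos: [0.5543, 0.1651, 0.1041]
tool_rot: [-2.472, -1.939, 0.0]
contact_force: [0.7, 0.2, 0.9]
opening: 0.0149
grip_force: 29.1
t: 11.75
tool_pos: [0.5543, 0.1652, 0.1012]
tool_rot: [-2.472, -1.939, 0.0]
contact_force: [0.9, -0.6, 2.1]
opening: 0.015
grip_force: 29.2
```

```bash
python3 -m jog '[[0,0,0,0,0,0.03,-1],[0,0,0,0,0,0,-1]]'
```

```text
t: 12.0
tool_pos: [0.5543, 0.1652, 0.1004]
tool_rot: [-2.472, -1.939, 0.0]
contact_force: [0.6, 0.5, 2.4]
opening: 0.0146
grip_force: 29.2
```

```bash
python3 -m jog '[[0,0,0,0,0,0.03,-1],[0,0,0,0,0,0,-1]]'; python3 -m jog '[[0,0,0,0,0,0.03,-1],[0,0,0,0,0,0,-1]]'
```

```text
t: 12.25
tool_pos: [0.5543, 0.1651, 0.0995]
tool_rot: [-2.472, -1.939, 0.0]
contact_force: [0.8, 0.2, 1.0]
opening: 0.0147
grip_force: 29.2
t: 12.5
tool_pos: [0.5543, 0.1651, 0.0986]
tool_rot: [2.472, 1.939, -0.0]
contact_force: [0.8, 0.2, 2.4]
opening: 0.0148
grip_force: 29.2
```

```bash
python3 -m jog '[[0,0,0,0,0,0.03,-1],[0,0,0,0,0,0,-1]]'; python3 -m jog '[[0,0,0,0,0,0.03,-1],[0,0,0,0,0,0,-1]]'
```

```text
t: 12.75
tool_pos: [0.5544, 0.1651, 0.098]
tool_rot: [2.472, 1.939, -0.0]
contact_force: [-0.6, 0.4, 4.6]
opening: 0.0146
grip_force: 29.3
t: 13.0
tool_pos: [0.5544, 0.1652, 0.0974]
tool_rot: [-2.472, -1.939, 0.0]
contact_force: [-2.0, -0.4, 6.4]
opening: 0.0148
grip_force: 29.6
```

Contact with the bead: about 6 N in total, around 1 mm of compression. Releasing and looking.

```bash
python3 -m jog '[[0,0,0,0,0,0,-0.5],[0,0,0,0,0,0,-0.3],[0,0,0,0,0,0,0],[0,0,0,0,0,0,0],[0,0,0,0,0,0,0]]'
python3 -m jog '[[0,0,0,0,0,-0.3,0],[0,0,0,0,0,-0.8,0],[0,0,0,0,0,-1,0],[0,0,0,0,0,-1,0],[0,0,0,0,0,0,0]]'
python3 - <<'E'
from h import *
s=snap('side','s5'); w=snap('wrist','w5')
def crop(d,u,v,w):
    return cv2.resize(d['img'][v-w:v+w,u-w:u+w,::-1],(400,400),interpolation=cv2.INTER_CUBIC)
cv2.imwrite('pics/c5.png',np.hstack([crop(s,283,245,30),crop(w,317,210,40)]))
E
```

```text
t: 13.62
tool_pos: [0.5543, 0.1651, 0.0968]
tool_rot: [-2.472, -1.939, 0.0]
contact_force: [0.5, -0.2, -0.3]
opening: 0.0425
grip_force: 0.0
t: 14.25
tool_pos: [0.5564, 0.1655, 0.1941]
tool_rot: [2.469, 1.937, 0.01]
contact_force: [-0.4, -0.2, 0.4]
opening: 0.0426
grip_force: 0.0
```

View pics/c5.png

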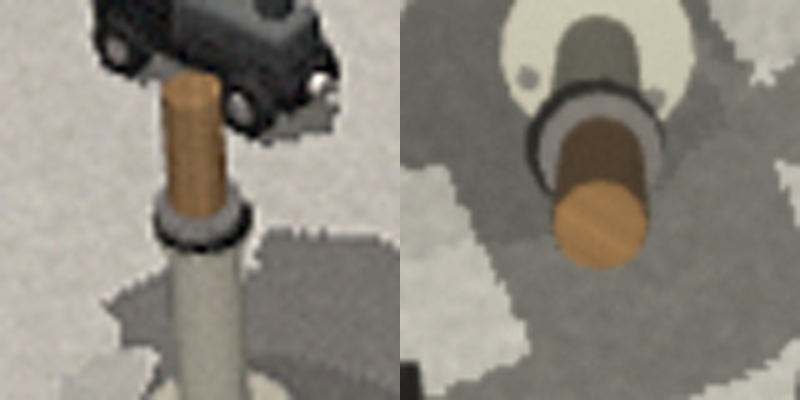

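The collar (side crop (203,220), wrist crop (600,150)) is flush on the black bead, centred to about 1 mm. The rod is upright and the gripper is clear of it.

```bash
python3 -m jog '[[0,0,0,0,0,0,0],[0,0,0,0,0,0,0]]' | head -2; python3 -c "
from station import finish_job; print(finish_job())"
```

```text
t: 14.6
tool_pos: [0.5536, 0.165, 0.1884]
the job is handed in; nothing more can be done
None
```

The oiling rod is in the slim vial, pushed down until its collar sits on the rim, released and standing upright. The job was handed in at about 14.6 s, with about 6 N measured at the wrist when seating it; no verdict came back.

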